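# Put the spare tile in its jar and screw the lid down

## Task

Put the loose tile that stands on its own into the open jar. Then take the jar's lid from the sloped stand, set it level on the neck so that it first rests on top of the thread, turn it back (anticlockwise from above) until it drops into the thread start, and screw it clockwise fully home. Leave the mug, the tin and the rack of tiles where they are.

Things in the scene. Friction and masses are not known exactly. Their poses are not given: they have to be found in the camera images.
- tile_center (a point): Centre of the loose game tile, a white block with a green back, standing on end by itself on the table between the jar and the stand: 23 mm (its x) by 30 mm (its y), 40 mm high, 35 g. z is up. It is the only tile not in a row.
- jar_mouth (a point): Centre of the rim of the open, clear, wide-mouthed jar, 105 mm above the table. Mouth 59 mm inside, neck 66 mm outside, 75 mm over the thread, jar body 92 mm. The jar is held fast and upright in a square wooden caddy, 124 mm wide and 36 mm high; it cannot move or turn. x and y lie square to the caddy's sides, z is up.
- thread_start (a point): Point on the neck, 13 mm below the rim and 61 degrees anticlockwise of the jar's x, at the middle of one of four equal thread starts 90 degrees apart. With lugs over the starts (lid's x 48 to 74 degrees anticlockwise of the jar's x, modulo 90) the lid drops in: lid_grip 22 mm above the rim. With the lid's x at 2 to 42 degrees it rests on top of the thread: lid_grip 26 to 31 mm above the rim.
- thread_end (a point): Point on the neck, 17 mm below the rim, on the jar's x: the end of one of the four thread runs, with a stop. From the thread start the lid turned clockwise sinks 0.1 mm per degree below 46 degrees and is home against the stops at 0 degrees: bar square to the caddy, lid_grip about 18 mm above the rim. The same stops block a lid turned clockwise on top of the thread, and turning back beyond 74 degrees.
- lid_grip (a point): Middle of the bar grip on top of the loose round lid, grey plastic, 84 mm in diameter, 80 g. Bar: 16 mm thick (lid's x), 52 mm long (lid's y), 26 mm high (z, the lid's axis, out of its top). The point is at the bar's half height, 13 mm above the lid's flat top. At first the lid lies top up on the sloped stand against its lip, axis leaning 30 degrees towards the stand's low side, bar level.
- lid_skirt (a point): Centre of the lower edge of the lid's skirt, 35 mm below lid_grip along the lid's axis; axes as lid_grip. The skirt is 79 mm wide inside. Four inward lugs at its lower edge, on the lid's +x, -x, +y and -y, leave 70 mm between opposite lugs: about 2 mm of play to each side on the neck.
- stand: Wooden desk stand, fixed, 160 mm wide (y), about 120 mm deep; origin under its middle on the table. Its top face rises at 30 degrees towards its +x (the low, lipped edge faces -x, the robot), from about 19 mm to 81 mm above the table.
- mug: White mug, 76 mm wide, 85 mm high, origin under its middle; a bystander.
- tea_tin: Plain steel tin, 72 mm wide, 120 mm high, origin under its middle; a bystander.
- tile_rack: Dark wooden rack with a row of nine tiles, 75 by 300 mm (long along y), 50 mm high, origin under its middle; a bystander.
Not all that is in view belongs to the job. What is shaped like the part that bears tile_center but black is not meant.

How it is judged:
By the outcome, as a careful person would: the job done as asked, in the order asked, and still so for the second after the job is handed in, with the robot touching nothing.
It also fails if it takes over 61 s, if anything falls off the work surface, if the arm or the gripper's body presses on something with over 40 N, if the wrist force passes 120 N, or if a joint passes its speed limit or range.

## Robot

A 6-joint arm with a two-finger parallel gripper is mounted at the origin on the work surface. World frame = base frame: x ahead of the robot, y to its left, z up, the work surface at z = 0. Lengths are in m, angles in rad, forces in N, time in s.
With the tool pointing down it reaches from about 0.3 to 0.875 m from the base axis. Payload 6.4 kg.
Tool frame: the origin (TCP) lies midway between the tips of the shut fingers; the grasp point (between the pads) lies 19 mm behind it; z points along the fingers, y is the direction in which the jaws open and shut (so a half turn about z gives the same grasp; the last joint's range is limited). The gripper opens to 88 mm and grips with 3 to 60 N. Pads are 18 mm wide; open, the fingers measure 123 mm over their backs; the gripper's body (75 mm by 187 mm) begins 45 mm behind the grasp point.
Start: joints at [-1.442, 0.181, 1.607, -0, 1.354, -0.206], TCP at [0.189, -0.543, 0.239] pointing down, gripper open.
Joint ranges: [-2.99, 2.99], [-0.89, 2.07], [0.3, 2.58], [-1.14, 4.28], [0, 2.63], [-3.12, 3.12]. Speed limits (rad/s): [2.57, 2.57, 3.01, 3.14, 3.14, 3.14].

## Interface

Orientations are given as [roll, pitch, yaw] about the fixed x, y, z axes, in that order (R = Rz(yaw) Ry(pitch) Rx(roll)).
In Python, from station import env gives the robot as it stands. Calls block until the motion is done:
- env.move_pose(position, orientation): joint-space move of the TCP to a pose.
- env.move_linear(position, rot=None, v=0.15, force_limit=None): straight line of the TCP; rot=None keeps the orientation; v is the mean speed in m/s. With force_limit (N) it stops when the force on the tool has changed by that much, and returns True; else False.
- env.move_j(angles): joint-space move.
- env.gripper_open() and env.grab(): open the fingers fully, or close them until they stop; the grip force is fixed at half the most.
- env.hold(seconds).
- env.inverse_kinematics(position, orientation): joint angles nearest the present ones, or None.
- env.snapshot(name): name is "scene" or "top" or "wrist"; returns the picture (420x560x3 uint8, red, green, blue); there is no depth.
- env.get_calibration(name): a dict with "K" (3x3 intrinsics, pixels), "world_to_cam" (4x4, takes a point from world to camera coordinates). Camera axes: x right, y up, looking along -z (the intrinsics and any distortion apply to the point x, -y, -z); pixel columns grow to the right and rows downward; lengths in m; the calibration is good to about 2 mm. A picture is of the moment at which its call begins: read the wrist's pose just before it. get_calibration takes no time and is no camera call; for the wrist camera it gives the pose at the moment of the call.
A pose or a line that the arm cannot do raises env.Unreachable and nothing moves.
- env.close_job(): hands the job in, once; it reports no verdict.
Trained networks look in the newest picture that a camera, given by its name, has taken for a name from the list of things; names that differ only in an ending like _2 or _b are one class to them, and where a whole thing is asked for, a point or a joint stands for the part that bears it (a point fixed in the world has none). Each returns a list of dicts, best first, with "confidence" (0 to 1); they miss things now and then, are a little off and sometimes report something else, mostly with a low value. They report only what shows in the picture. A call takes as long as a camera call. They do not tell look-alikes from the thing itself.
- env.recognise(label, camera): "extent" ([centre column, centre row, width, height] in pixels, round what is visible of it).
- env.landmark_of(label, camera): "uv" ([column, row] in pixels: a listed point, or the origin of a listed thing).
Readings, each from a call of its own:
- env.get_time(): time.
- env.get_joint_positions(): joint angles.
- env.get_joint_vel(): joint speeds.
- env.get_joint_efforts(): joint torques, N m.
- env.get_position(): TCP position.
- env.get_tcp_rot(): TCP orientation.
- env.get_ft_force(): force on the tool from outside, world axes, zero at the start.
- env.get_moment(): the same for the moment, N m.
- env.get_gripper_width(): opening from 0.0 (shut) to 1.0 (fully open).
Only numpy, scipy, OpenCV 4.12 (cv2) and the standard library are available. Lean on these libraries where they do the work, as an engineer would, in place of code of your own. Each camera call takes 0.05 s, during which the arm holds its last target. There are 200 camera calls.

## Working session

There is one attempt and no reset: what is moved stays moved. The work goes in short steps, each a Python script; the robot and the scene stay as the last script left them, time stands still between calls to the robot, and variables do not carry over. Pictures are saved under pics/ and viewed, about 8 in all and at most 12, crops included, and the job is handed in when it is done.

```bash
ls; mkdir -p pics; cat > h.py <<'E'
from station import env
import numpy as np, cv2
def snap(cam,fn=None):
    c=env.get_calibration(cam); im=env.snapshot(cam)
    if fn: cv2.imwrite('pics/'+fn,im[...,::-1])
    return im,c
def ray(c,uv):
    K=np.array(c['K'],float);T=np.array(c['world_to_cam'],float)
    d=np.array(c.get('dist',c.get('distortion',np.zeros(5))),float)
    p=cv2.undistortPoints(np.array([[uv]],float),K,d)[0,0]
    R=T[:3,:3];o=-R.T@T[:3,3]
    v=R.T@np.array([p[0],-p[1],-1]);return o,v/np.linalg.norm(v)
def atz(c,uv,z):
    o,v=ray(c,uv);return o+v*(z-o[2])/v[2]
def tri(rs):
    A=np.zeros((3,3));b=np.zeros(3)
    for o,v in rs:
        P=np.eye(3)-np.outer(v,v);A+=P;b+=P@o
    x=np.linalg.solve(A,b);return x,[np.linalg.norm((np.eye(3)-np.outer(v,v))@(x-o)) for o,v in rs]
def proj(c,X):
    K=np.array(c['K'],float);T=np.array(c['world_to_cam'],float)
    d=np.array(c.get('dist',c.get('distortion',np.zeros(5))),float)
    q=(T@np.r_[X,1])[:3]*[1,-1,-1]
    return cv2.projectPoints(q.reshape(1,1,3),np.zeros(3),np.zeros(3),K,d)[0].ravel()
E
python3 - <<'E'
from h import *
cs={}
ims=[]
for cam in('scene','top'):
    im,c=snap(cam,cam+'0.png');cs[cam]=c;ims.append(im)
    print(cam,{k:(np.array(v).round(3).tolist() if not isinstance(v,str) else v) for k,v in c.items()})
    for l in['tile_center','jar_mouth','thread_start','thread_end','lid_grip','lid_skirt','stand','mug','tea_tin','tile_rack']:
        print(l,[(np.round(d['uv'],1).tolist(),round(d['confidence'],2)) for d in env.landmark_of(l,cam)[:4]])
print(env.get_time())
E
```

```text
pics
scene {'K': [[446.306, 0.0, 279.014], [0.0, 446.306, 212.116], [0.0, 0.0, 1.0]], 'world_to_cam': [[-0.332, 0.943, 0.011, 0.193], [-0.799, -0.287, 0.528, 0.453], [0.502, 0.167, 0.849, -1.416], [0.0, 0.0, 0.0, 1.0]]}
tile_center [([286.0, 174.7], 0.76), ([281.2, 152.4], 0.66)]
jar_mouth [([349.9, 213.3], 0.86)]
thread_start [([359.5, 226.6], 0.63), ([432.5, 258.7], 0.42)]
thread_end [([339.6, 232.1], 0.74)]
lid_grip []
lid_skirt [([229.9, 175.9], 0.74)]
stand [([225.2, 189.9], 0.84)]
mug [([430.6, 262.3], 0.6)]
tea_tin [([139.2, 182.5], 0.94), ([222.3, 284.0], 0.69), ([235.3, 164.7], 0.25)]
tile_rack [([225.0, 281.7], 0.8), ([358.0, 224.7], 0.35)]
top {'K': [[467.858, 0.0, 280.105], [0.0, 467.858, 205.119], [0.0, 0.0, 1.0]], 'world_to_cam': [[0.028, -0.999, -0.02, -0.003], [0.996, 0.026, 0.086, -0.62], [-0.086, -0.023, 0.996, -1.209], [0.0, 0.0, 0.0, 1.0]]}
tile_center [([293.5, 263.1], 0.65), ([314.2, 287.5], 0.53)]
jar_mouth [([222.4, 215.7], 0.88)]
thread_start [([209.9, 207.3], 0.94)]
thread_end [([221.6, 206.7], 0.78), ([341.5, 233.4], 0.6)]
lid_grip [([343.2, 248.5], 0.85)]
lid_skirt [([345.7, 237.7], 0.72)]
stand [([342.0, 236.2], 0.86), ([220.1, 204.4], 0.61)]
mug [([142.4, 223.9], 0.69)]
tea_tin [([432.3, 211.9], 0.65)]
tile_rack [([311.6, 140.9], 0.96)]
1.1
```

View pics/scene0.png

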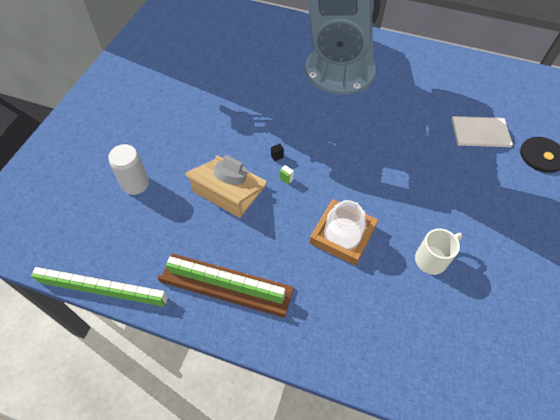

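View pics/top0.png

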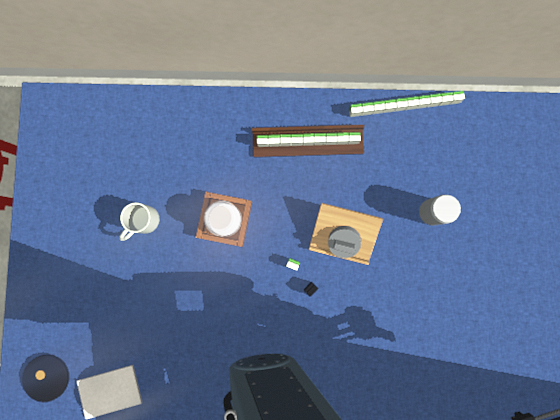

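The tile candidates in the top image are the white/green loose tile at (293,264), the black block at (311,288), the rack row at (310,140) and the loose row at (408,103). By the description I choose (293,264). Next I triangulate and take a wrist view.

```bash
python3 - <<'E'
from h import *
s=env.get_calibration('scene');t=env.get_calibration('top')
P={'tile':([286,174.7],[293.5,263.1]),'jar':([349.9,213.3],[222.4,215.7]),'start':([359.5,226.6],[209.9,207.3]),'end':([339.6,232.1],[221.6,206.7]),'skirt':([229.9,175.9],[345.7,237.7]),'stand':([225.2,189.9],[342,236.2]),'mug':([430.6,262.3],[142.4,223.9]),'tin':([139.2,182.5],[432.3,211.9])}
for k,(a,b) in P.items():
    x,e=tri([ray(s,a),ray(t,b)]);print(k,x.round(4),np.round(e,4))
for p in([206,193],[252,202],[243,246],[197,237]): print('caddy',atz(t,p,.036).round(3))
for p in([323,204],[383,219]): print('stand hi',atz(t,p,.081).round(3))
for p in([309,250],[369,265]): print('stand lo',atz(t,p,.019).round(3))
im=cv2.imread('pics/top0.png')
cv2.imwrite('pics/crop1.png',cv2.resize(np.hstack([im[190:310,190:390]]),None,fx=4,fy=4,interpolation=cv2.INTER_CUBIC))
E
```

```text
tile [ 0.4679 -0.023   0.0221] [0.0024 0.0024]
jar [0.5815 0.1615 0.1042] [0.0072 0.0072]
start [0.6026 0.1926 0.0965] [0.005 0.005]
end [0.6093 0.1607 0.0631] [0.0027 0.0027]
skirt [ 0.5367 -0.1533  0.0449] [0.0048 0.0048]
stand [ 0.5448 -0.1584 -0.0099] [0.0043 0.0043]
mug [ 0.5628  0.3909 -0.0271] [0.0032 0.0032]
tin [ 0.6114 -0.3851  0.0051] [0.0068 0.0068]
caddy [0.646 0.21  0.036]
caddy [0.625 0.088 0.036]
caddy [0.51  0.107 0.036]
caddy [0.53  0.229 0.036]
stand hi [ 0.621 -0.095  0.081]
stand hi [ 0.587 -0.246  0.081]
stand lo [ 0.504 -0.065  0.019]
stand lo [ 0.469 -0.223  0.019]
```

View pics/crop1.png

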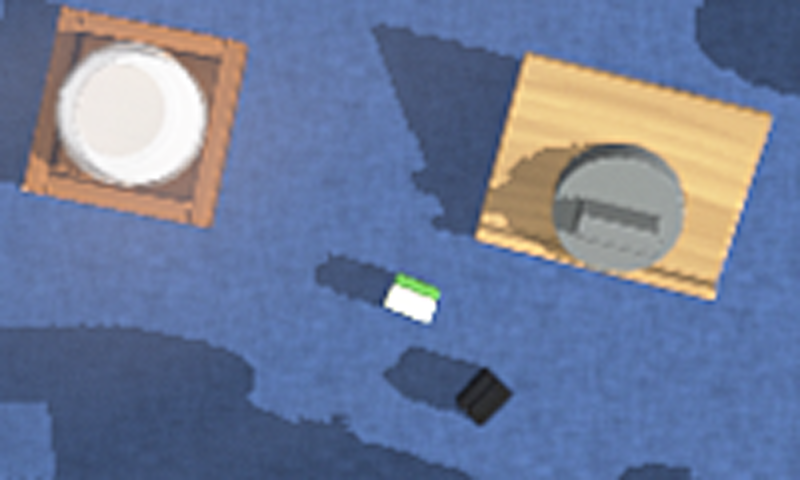

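The crop confirms the choice: the white tile with the green edge is at crop (412,298). The black look-alike is at (485,396). The lid bar lies along the stand's width. I move over the tile with the wrist camera and check IK for the lid poses on the way.

```bash
cat >> h.py <<'E'
from scipy.spatial.transform import Rotation as Ro
def down(th):  # tool down, tool y along +-(cos th, sin th) deg ; returns rpy with psi=th+90
    return [np.pi,0,np.radians(th+90)]
def lidrot(th,tilt,flip=False):
    # lid x at yaw th, axis leaning tilt towards -x ; tool y=-lid x
    L=Ro.from_euler('z',th,degrees=True)*Ro.from_euler('y',-tilt,degrees=True)
    R=L*Ro.from_euler('xyz',[180,0,90-180*flip],degrees=True)
    return R.as_euler('xyz')
def find(l,cam):
    return [(np.round(d['uv'],1),round(d['confidence'],2)) for d in env.landmark_of(l,cam)[:3]]
E
python3 - <<'E'
from h import *
print(env.get_tcp_rot())
for f in(False,True):
    for nm,p,r in[('tile',[.468,-.023,.2],lidrot(-20,0,f)),('lid',[.53,-.15,.13],lidrot(-12.6,30,f)),('jar15',[.581,.16,.25],lidrot(15.5,0,f)),('jar52',[.581,.16,.11],lidrot(60,0,f)),('home',[.581,.16,.11],lidrot(-9.5,0,f))]:
        q=env.inverse_kinematics(p,r);print(f,nm,None if q is None else np.round(q,2))
E
```

```text
[-3.14153955e+00  3.94175667e-07  3.34805376e-01]
False tile [-0.3  -0.02  1.91 -0.    1.26  0.05]
False lid [-0.6  -0.02  2.16  0.37  0.53 -0.66]
False jar15 [ 0.07  0.23  1.52  0.    1.39 -0.2 ]
False jar52 [ 0.07  0.38  1.63  0.    1.13 -0.98]
False home [0.07 0.38 1.63 0.   1.13 0.24]
True tile [-0.3  -0.02  1.91 -0.    1.26 -3.1 ]
True lid [-0.6  -0.02  2.16  0.37  0.53  2.48]
True jar15 [ 0.07  0.23  1.52 -0.    1.39  2.94]
True jar52 [ 0.07  0.38  1.63 -0.    1.13  2.17]
True home [ 0.07  0.38  1.63 -0.    1.13 -2.9 ]
```

```bash
python3 - <<'E'
from h import *
ims=[]
for i,(p,r) in enumerate([([.50,-.14,.28],lidrot(-12.6,0)),([.44,-.03,.22],lidrot(-20,0)),([.54,.15,.28],lidrot(-9.5,0))]):
    env.move_pose(p,r); im,c=snap('wrist',f'w{i}.png');ims.append(im)
    np.savez(f'w{i}.npz',K=c['K'],world_to_cam=c['world_to_cam'])
    o,v=ray(c,[280,210]);print(i,o.round(3),v.round(3),env.get_time())
    for l in['tile_center','jar_mouth','thread_start','thread_end','lid_grip','lid_skirt','stand']:
        print(l,find(l,'wrist'))
print([k for k in c])
im=np.vstack([np.hstack(ims[:2]),np.hstack([ims[2],ims[2]*0])])
cv2.imwrite('pics/w.png',cv2.resize(im,(800,600),interpolation=cv2.INTER_AREA)[...,::-1])
E
```

```text
0 [ 0.518 -0.062  0.426] [-0.076 -0.31  -0.948] 3.0
tile_center [(array([186.1, 122.8]), 0.89), (array([227.3,  65.8]), 0.73)]
jar_mouth []
thread_start []
thread_end []
lid_grip [(array([297.5, 179. ]), 0.58)]
lid_skirt [(array([310.1, 173.7]), 0.91)]
stand []
1 [0.469 0.046 0.367] [-0.112 -0.299 -0.948] 4.0167
tile_center [(array([259.8, 221.9]), 0.61), (array([300. , 157.2]), 0.59)]
jar_mouth []
thread_start []
thread_end []
lid_grip [(array([400.8, 262.3]), 0.65)]
lid_skirt [(array([397.8, 256.8]), 0.97)]
stand []
2 [0.553 0.229 0.425] [-0.06  -0.314 -0.947] 5.2833
tile_center [(array([249.1, 296.8]), 0.87), (array([355.2, 158.4]), 0.74), (array([319.9, 160.7]), 0.45)]
jar_mouth [(array([319.3, 159. ]), 0.66)]
thread_start [(array([338.5, 125.9]), 0.6)]
thread_end [(array([356.6, 158.3]), 0.76)]
lid_grip [(array([300.6, 395. ]), 0.82)]
lid_skirt [(array([307.6, 381.3]), 0.95), (array([339.3, 128.7]), 0.75)]
stand []
['K', 'world_to_cam']
```

View pics/w.png

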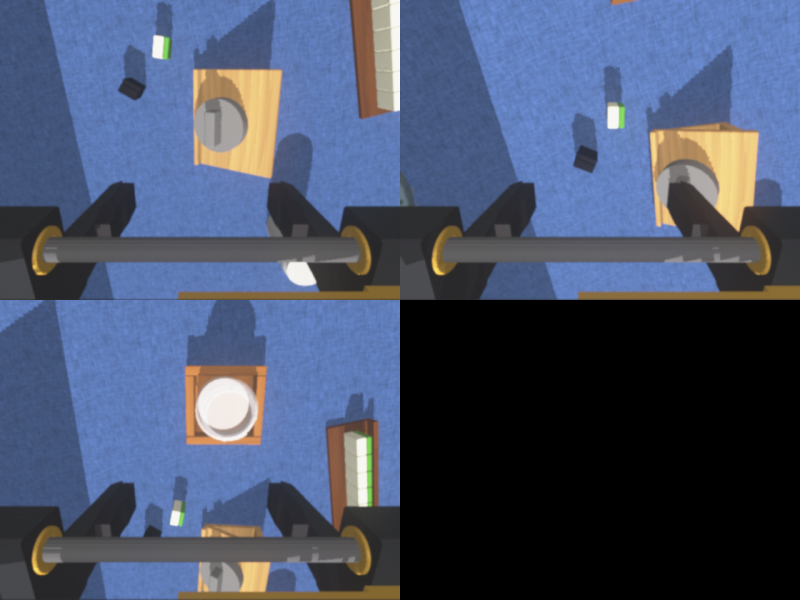

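The wrist views (px in the full frame) show the white tile at (227,66), (300,157) and (249,297), and the black block at (186,123) and (260,222). The lid is at about (305,175), and the jar mouth in the third view is at about (318,158). I fuse all rays.

```bash
python3 - <<'E'
from h import *
s=env.get_calibration('scene');t=env.get_calibration('top')
w=[dict(np.load(f'w{i}.npz')) for i in range(3)]
def go(n,L):
    x,e=tri([ray(c,u) for c,u in L]);print(n,x.round(4),np.round(e,4));return x
go('tile',[(s,[286,174.7]),(t,[293.5,263.1]),(w[0],[227.3,65.8]),(w[1],[300,157.2]),(w[2],[249.1,296.8])])
j=go('jar',[(s,[349.9,213.3]),(t,[222.4,215.7]),(w[2],[319.3,159])])
go('grip',[(t,[343.2,248.5]),(w[0],[297.5,179]),(w[2],[300.6,395])])
go('skirt',[(s,[229.9,175.9]),(t,[345.7,237.7]),(w[0],[310.1,173.7]),(w[1],[397.8,256.8]),(w[2],[307.6,381.3])])
# detections -> tile at z=.02, jar at z=.105
for c,u in [(s,[286,174.7]),(t,[293.5,263.1]),(w[0],[227.3,65.8]),(w[1],[300,157.2]),(w[2],[249.1,296.8])]: print('t.02',atz(c,u,.02).round(4))
for c,u in [(s,[349.9,213.3]),(t,[222.4,215.7]),(w[2],[319.3,159])]: print('j.105',atz(c,u,.105).round(4))
for i,(x0,y0) in enumerate([(227,66),(300,157)]):
    im=cv2.imread(f'pics/w{i}.png')[y0-30:y0+30,x0-40:x0+40]
    m=(im.min(2)>150)|((im[...,1]>im[...,0].astype(int)+50)&(im[...,1]>im[...,2].astype(int)+50))
    n,lab,st,ce=cv2.connectedComponentsWithStats(m.astype(np.uint8));k=1+st[1:,4].argmax()
    ys,xs=np.nonzero(lab==k);(cx,cy),sz,a=cv2.minAreaRect(np.c_[xs,ys].astype(np.float32))
    B=cv2.boxPoints(((cx+x0-40,cy+y0-30),sz,a));print(i,sz,[atz(w[i],b,.035).round(4).tolist() for b in B])
# caddy in w2
im=cv2.imread('pics/w2.png').astype(int);b,g,r=im[...,0],im[...,1],im[...,2]
m=(r>b+40)&(r>g+25);m[320:]=0;m[:,420:]=0;m[:80]=0
ys,xs=np.nonzero(m);B=cv2.boxPoints(cv2.minAreaRect(np.c_[xs,ys].astype(np.float32)))
print('caddy',B.round(0).tolist(),[atz(w[2],q,.036).round(4).tolist() for q in B])
a=[cv2.imread('pics/w0.png')[80:260,250:410],cv2.imread('pics/w2.png')[80:260,230:390]]
cv2.imwrite('pics/c2.png',np.hstack([cv2.resize(x,None,fx=2.5,fy=2.5,interpolation=cv2.INTER_CUBIC) for x in a]))
E
```

```text
tile [ 0.4665 -0.0211  0.0197] [0.0008 0.0047 0.0011 0.0031 0.0005]
jar [0.5796 0.1629 0.0996] [0.0061 0.0086 0.0027]
grip [ 0.5135 -0.1494  0.0677] [0.003  0.0017 0.0013]
skirt [ 0.5307 -0.1542  0.0377] [0.0028 0.009  0.0006 0.0042 0.0063]
t.02 [ 0.4657 -0.0212  0.02  ]
t.02 [ 0.4685 -0.0252  0.02  ]
t.02 [ 0.4661 -0.0201  0.02  ]
t.02 [ 0.4659 -0.0179  0.02  ]
t.02 [ 0.4661 -0.0206  0.02  ]
j.105 [0.5798 0.1684 0.105 ]
j.105 [0.583  0.1543 0.105 ]
j.105 [0.5779 0.1664 0.105 ]
0 (23.08209228515625, 32.860382080078125) [[0.4478, -0.0329, 0.035], [0.459, -0.0026, 0.035], [0.482, -0.0092, 0.035], [0.4714, -0.0397, 0.035]]
1 (34.0, 24.0) [[0.4605, -0.0017, 0.035], [0.4821, -0.0095, 0.035], [0.4717, -0.0413, 0.035], [0.4494, -0.0332, 0.035]]
caddy [[259.0, 319.0], [259.0, 92.0], [372.0, 92.0], [372.0, 319.0]] [[0.476, -0.0462, 0.036], [0.5289, 0.2352, 0.036], [0.6482, 0.2152, 0.036], [0.624, -0.0707, 0.036]]
```

View pics/c2.png

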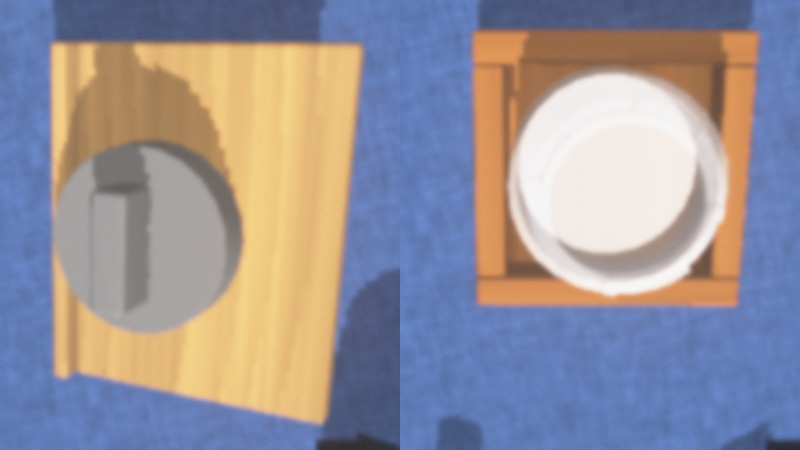

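The crop shows the stand corners, the bar top centred at w0 (294,181), and the caddy corners at w2 (259,92), (373,92), (365,202) and (262,202). Lid_grip minus lid_skirt matches 35 mm along the 30° axis. Now I grasp the tile and refine the jar centre.

```bash
python3 - <<'E'
from h import *
w0=dict(np.load('w0.npz'));w2=dict(np.load('w2.npz'))
C=np.array([atz(w2,u,.036) for u in[(259.2,92.4),(373.2,92.4),(365.2,201.6),(261.6,202)]])
print('caddy',C.round(4).tolist(),C.mean(0).round(4))
print('bar top',atz(w0,[294,181],.079).round(4), proj(w2,[.579,.164,.105]))
for u in((270.8,97.2),(395,97.2)):print('stand hi/lo',atz(w0,u,.081).round(4),atz(w0,u,.019).round(4))
r=lidrot(-19,0)
env.move_pose([.466,-.021,.10],r)
print(env.move_linear([.466,-.021,.018],v=.12,force_limit=15),env.get_position())
env.grab();print('w',env.get_gripper_width())
env.move_linear([.466,-.021,.2],v=.2);print('w',env.get_gripper_width(),env.get_ft_force(),env.get_time())
snap('wrist','held.png');print(find('tile_center','wrist'))
E
```

```text
caddy [[0.5291, 0.2347, 0.036], [0.6494, 0.2146, 0.036], [0.6299, 0.0938, 0.036], [0.5091, 0.1134, 0.036]] [0.5794 0.1641 0.036 ]
bar top [ 0.5114 -0.1478  0.079 ] [320.84102834 161.33666956]
stand hi/lo [ 0.507  -0.0623  0.081 ] [ 0.5049 -0.0623  0.019 ]
stand hi/lo [ 0.6224 -0.0882  0.081 ] [ 0.6411 -0.0929  0.019 ]
False [ 0.46673279 -0.02098255  0.01860788]
w 0.2608197891886999
w 0.2571604565989718 [ 1.16846198  0.02557501 -1.21148314] 9.5417
[(array([281.7, 275.7]), 0.71), (array([240.5, 243.6]), 0.7), (array([485. , 406.8]), 0.37)]
```

```bash
python3 - <<'E'
from h import *
r=lidrot(-9.4,0)
env.move_pose([.579,.164,.2],r)
env.move_linear([.579,.164,.111],v=.15,force_limit=15)
print('w',env.get_gripper_width());env.gripper_open();env.hold(.2)
env.move_linear([.579,.164,.2],v=.25)
env.move_pose([.579,.164,.26],r)
ims=[]
for i,p in enumerate([([.58,.13,.24],r),([.575,.20,.26],lidrot(-9.4,0,True))]):
    env.move_pose(*p);im,c=snap('wrist',f'j{i}.png');ims.append(im);np.savez(f'j{i}.npz',**c)
    for l in('jar_mouth','thread_start','thread_end','tile_center'):print(l,[(u.tolist(),k,atz(c,u,dict(jar_mouth=.105,thread_start=.092,thread_end=.088,tile_center=.02)[l]).round(4).tolist()) for u,k in find(l,'wrist')])
print(env.get_time())
cv2.imwrite('pics/j.png',cv2.resize(np.hstack(ims),(800,300),interpolation=cv2.INTER_AREA)[...,::-1])
E
```

```text
w 0.2592543108923047
jar_mouth [([274.5, 152.3], 0.89, [0.5776, 0.1659, 0.105]), ([283.0, 395.7], 0.23, [0.5433, -0.0827, 0.105])]
thread_start [([298.4, 115.6], 0.84, [0.6013, 0.1902, 0.092])]
thread_end [([320.2, 151.3], 0.92, [0.6153, 0.1578, 0.088])]
tile_center [([284.3, 139.9], 0.75, [0.5852, 0.1639, 0.02]), ([479.2, 283.4], 0.51, [0.7857, -0.04, 0.02])]
jar_mouth [([269.6, 145.8], 0.8, [0.5792, 0.1608, 0.105])]
thread_start [([253.9, 182.9], 0.82, [0.6005, 0.1941, 0.092])]
thread_end [([227.3, 145.5], 0.76, [0.6184, 0.1564, 0.088])]
tile_center [([272.0, 139.0], 0.57, [0.5801, 0.1652, 0.02])]
16.7083
```

View pics/j.png

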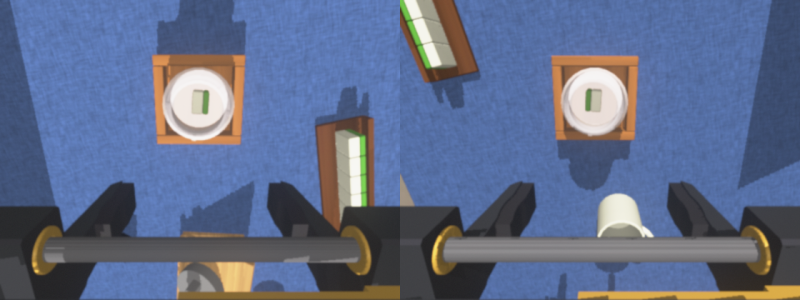

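The tile lies in the jar: in the left view it is at (200,102), inside the mouth. The jar-centre estimates agree at about (0.579, 0.164). Next I make a tilted approach over the lid with a near look.

```bash
python3 - <<'E'
from h import *
r=lidrot(-12.6,30); a=Ro.from_euler('xyz',r).apply([0,0,-1]);print('axis',a.round(3))
g=np.array([.514,-.1492,.069])
env.move_pose([.54,.0,.25],lidrot(-12.6,0))
L=[(dict(np.load('w0.npz')),np.array([297.5,179])),(dict(np.load('w2.npz')),np.array([300.6,395]))];S=[]
for i,d in enumerate([a*.16,a*.11]):
    env.move_pose(g+d,r);im,c=snap('wrist',f'l{i}.png')
    for l in('lid_grip','lid_skirt'):
        f=find(l,'wrist');print(l,f,proj(c,g if l=='lid_grip' else g-.035*a).round(1))
        if f:(L if l=='lid_grip' else S).append((c,f[0][0]))
for n,x in(('g',L),('s',S)):
    if len(x)>1:print(n,[v for v in tri([ray(*q) for q in x])])
np.savez('l1.npz',**c);print(env.get_time(),env.get_position())
E
```

```text
axis [-0.488  0.109  0.866]
lid_grip [(array([281.3, 185.3]), 0.88)] [279.8 186.6]
lid_skirt [(array([279. , 176.5]), 0.65)] [279.9 177.8]
lid_grip [(array([288.6, 204.8]), 0.78)] [282.9 206.4]
lid_skirt [(array([282.2, 192.8]), 0.94)] [283.  194.2]
g [array([ 0.5157402 , -0.14792221,  0.07096231]), [np.float64(0.0007106073123998632), np.float64(0.0014276598756720403), np.float64(0.0008001967591186015), np.float64(0.0021697052711428313)]]
s [array([ 0.52901198, -0.15021377,  0.04164279]), [np.float64(0.0001127182547521012), np.float64(0.00011271825475201755)]]
20.475 [ 0.46102358 -0.13716897  0.16553578]
```

View pics/l1.png

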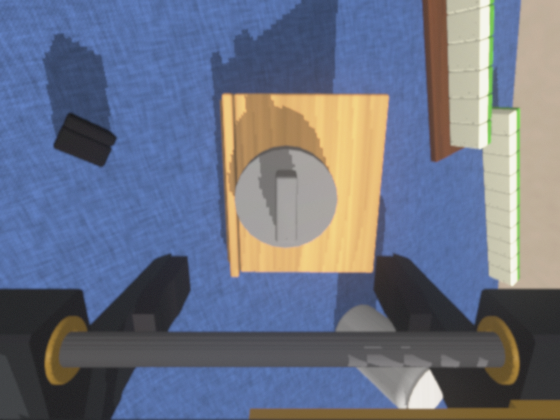

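```bash
python3 - <<'E'
from h import *
r=lidrot(-12.6,30); a=Ro.from_euler('xyz',r).apply([0,0,-1])
g=np.array([.5157,-.1482,.0705])
print(env.move_linear(g-.0075*a,v=.1,force_limit=10),env.get_ft_force())
env.grab();print('w',env.get_gripper_width(),env.get_ft_force().round(2))
env.move_linear(g+.05*a,v=.15);print('w',env.get_gripper_width(),env.get_ft_force().round(2))
env.move_pose([.52,.0,.25],lidrot(0,0))
env.move_pose([.5792,.164,.20],lidrot(-9.4+25,0))
im,c=snap('wrist','held2.png');np.savez('h2.npz',**c)
print(find('lid_grip','wrist'),find('lid_skirt','wrist'),proj(c,[.5792,.164,.2075]),proj(c,[.5792,.164,.1725]),env.get_time(),env.get_gripper_width())
snap('scene','s2.png');print(env.recognise('lid_grip','scene')[:2])
a=cv2.imread('pics/s2.png')[110:310,220:480];b=cv2.imread('pics/held2.png')
cv2.imwrite('pics/h2.png',np.hstack([cv2.resize(b,(480,360)),cv2.resize(a,(320,246))[:360].copy() if 0 else cv2.copyMakeBorder(cv2.resize(a,(320,246)),0,114,0,0,0)]))
E
```

```text
False [-0.40774654 -0.24204259 -0.30505587]
w 0.17991349637045825 [ 0.09 -0.89 -0.85]
w 0.17924033171276066 [-0.14 -0.22 -0.84]
[] [] [282.57858377 279.53113871] [282.5743951  246.91547878] 25.1417 0.17911160371907353
[{'extent': [351.1, 195.9, 34.9, 34.3], 'confidence': 0.65}]
```

View pics/h2.png

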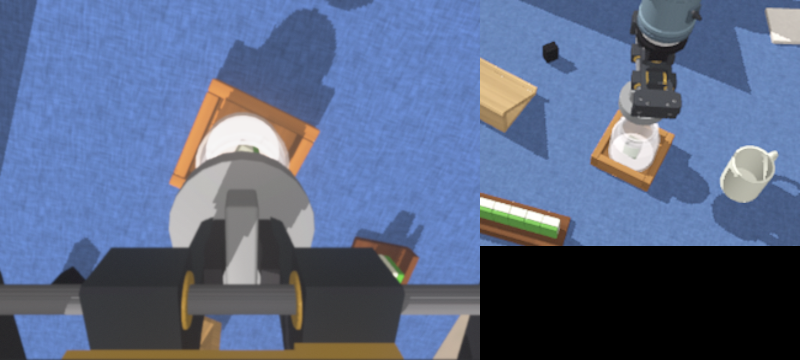

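The lid is held level over the jar with its bar between the fingers. In the full frame the disc is centred at column ~282 and its far edge is at row ~175. I fit its outline to get the lid's offset along the bar and its height in the grip.

```bash
python3 - <<'E'
from h import *
from scipy.optimize import least_squares
c=dict(np.load('h2.npz'));im=cv2.imread('pics/held2.png').astype(int)
m=(abs(im[...,0]-im[...,2])<14)&(im[...,1]>95)&(im[...,1]<200);m[:150]=0;m[285:]=0
n,lab,st,ce=cv2.connectedComponentsWithStats(cv2.morphologyEx(m.astype(np.uint8),cv2.MORPH_OPEN,np.ones((3,3))));k=lab[235,215];M=lab==k
pts=[]
for r in range(215,272,4):
    x=np.nonzero(M[r])[0];pts+= [(x.min(),r),(x.max()+1,r)]
print(st[k],[(p) for p in pts[::4]],pts[1::4])
far=[(x,np.nonzero(M[:,x])[0].min()) for x in range(240,325,8)];print(far)
P=np.array(pts,float)
R=env.get_tcp_rot();T=Ro.from_euler('xyz',R);p0=np.array(env.get_position())
def f(q,full=0):
    th=np.linspace(0,2*np.pi,181);out=[]
    for dz in(0,.022):
        C=np.c_[q[0]+.042*np.cos(th),q[1]+.042*np.sin(th),q[2]+dz+0*th]
        out.append(np.array([proj(c,p0+T.apply(x)) for x in C]))
    h=cv2.convexHull(np.vstack(out).astype(np.float32))
    if full:return h
    return [cv2.pointPolygonTest(h,tuple(map(float,u)),True) for u in Q]
for Q in (list(P),list(P)+[(x,y) for x,y in far if abs(x-282)>25]):
    s=least_squares(f,[0,0,.005],loss='soft_l1',diff_step=1e-2,x_scale=.005);print(s.x.round(4),np.round(s.fun,1).tolist())
E
```

```text
[  198   177   168   108 12915] [(np.int64(215), 215), (np.int64(210), 223), (np.int64(205), 231), (np.int64(202), 239), (np.int64(199), 247), (np.int64(199), 255), (np.int64(198), 263), (np.int64(199), 271)] [(np.int64(350), 215), (np.int64(354), 223), (np.int64(359), 231), (np.int64(362), 239), (np.int64(365), 247), (np.int64(366), 255), (np.int64(366), 263), (np.int64(366), 271)]
[(240, np.int64(186)), (248, np.int64(184)), (256, np.int64(181)), (264, np.int64(179)), (272, np.int64(178)), (280, np.int64(177)), (288, np.int64(177)), (296, np.int64(177)), (304, np.int64(180)), (312, np.int64(184)), (320, np.int64(186))]
[-0.0016 -0.0002  0.0105] [0.5, -0.1, -0.2, 0.1, 0.1, 0.3, -0.6, -0.4, -0.4, -0.3, 0.3, 0.5, -0.1, 0.1, 0.2, 0.4, -0.8, -0.5, -0.0, 0.2, 0.5, -0.2, 0.8, 0.1, -0.2, 0.1, -0.3, -0.0, 0.2, -0.4]
[-0.0018 -0.0002  0.0102] [0.3, -0.3, -0.3, -0.1, -0.1, 0.1, -0.7, -0.6, -0.5, -0.4, 0.2, 0.4, -0.1, 0.0, 0.2, 0.3, -0.8, -0.6, 0.0, 0.2, 0.6, -0.2, 0.9, 0.1, -0.0, 0.2, -0.2, 0.1, 0.4, -0.3, -1.8, 0.2, 0.4, 1.9, 0.3]
```

```bash
cat >> h.py <<'E'
J=np.array([.5792,.164]);YAW=-9.4;OFF=.0022
def lp(ang,z,off=None):   # tcp pose so that the lid (x at ang deg from jar x) is centred over the jar
    r=lidrot(YAW+ang,0);d=Ro.from_euler('xyz',r).apply([OFF if off is None else off,0,0])
    return [J[0]+d[0],J[1]+d[1],z],r
def st(): return np.round(env.get_position(),4).tolist(),np.round(env.get_ft_force(),1).tolist(),np.round(env.get_moment(),2).tolist(),round(env.get_gripper_width(),3),round(env.get_time(),2)
E
python3 - <<'E'
from h import *
p,r=lp(25,.15);env.move_linear(p,rot=r,v=.1);print(st())
p,r=lp(25,.118);print(env.move_linear(p,v=.03,force_limit=5),st())
snap('wrist','r1.png');snap('scene','r2.png')
a=cv2.imread('pics/r2.png')[130:290,270:430];b=cv2.imread('pics/r1.png')[100:300,130:430]
cv2.imwrite('pics/r.png',np.hstack([cv2.resize(b,(480,320)),cv2.resize(a,(320,320),interpolation=cv2.INTER_CUBIC)]))
E
```

```text
([0.5788, 0.1662, 0.1502], [0.2, -0.1, -1.4], [-0.01, -0.11, -0.04], 0.18, 25.89)
True ([0.5784, 0.1661, 0.1259], [-1.0, 0.3, 4.2], [-0.03, 0.09, -0.01], 0.175, 26.67)
```

View pics/r.png

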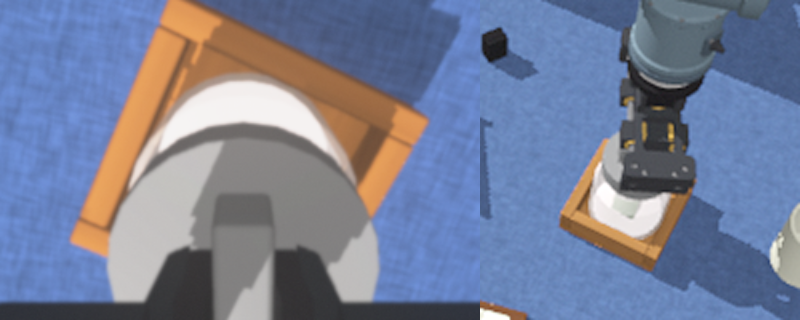

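Contact is at TCP z 0.1259, which puts the lid top at 0.1204 and lid_grip about 28 mm above the rim. That is as expected for resting on top of the thread, and the lid looks level. Now I turn it back in steps, following it down.

```bash
python3 - <<'E'
from h import *
env.hold(.2);print(st())
z=env.get_position()[2]
for ang in(32,39,46,52,57,61):
    p,r=lp(ang,z);h1=env.move_linear(p,rot=r,v=.05,force_limit=25)
    p,r=lp(ang,z-.009 if ang>45 else z-.005);h2=env.move_linear(p,v=.03,force_limit=5);z=env.get_position()[2]
    print(ang,h1,h2,st())
    if z<.1165:break
E
```

```text
([0.5784, 0.1661, 0.1259], [-2.2, -0.4, 5.1], [-0.06, -0.05, -0.02], 0.179, 26.97)
32 False True ([0.5799, 0.1662, 0.1262], [-1.7, -0.6, 6.8], [-0.22, 0.17, -0.11], 0.177, 27.45)
39 False True ([0.5793, 0.1655, 0.1266], [-2.7, -2.3, 6.6], [-0.38, 0.22, -0.16], 0.18, 27.93)
46 False True ([0.5788, 0.1655, 0.1259], [-0.5, -0.2, 3.9], [-0.14, 0.12, 0.24], 0.175, 28.42)
52 False True ([0.5782, 0.165, 0.1206], [1.7, -0.4, -4.5], [-0.07, -0.74, 0.03], 0.181, 28.93)
57 False True ([0.5775, 0.1655, 0.1191], [-0.5, -1.3, 5.9], [-0.02, -0.02, 0.02], 0.181, 29.39)
61 False True ([0.5775, 0.1655, 0.1191], [-2.4, -1.2, 6.6], [-0.08, 0.25, 0.03], 0.179, 29.85)
```

It dropped in: z is 0.1191, so lid_grip is 21.6 mm above the rim. Now I screw it home.

```bash
python3 - <<'E'
from h import *
z=env.get_position()[2]
for ang in(54,47,40,33,26,19,12,6,2,0,-2):
    zt=.1193-.0001*max(0,46-ang)
    p,r=lp(ang,zt);h1=env.move_linear(p,rot=r,v=.05,force_limit=30)
    yaw=np.degrees(env.get_tcp_rot()[2])-90-YAW
    print(ang,h1,round(yaw,1),st())
    if h1:break
E
```

```text
54 False 54.1 ([0.5778, 0.1654, 0.1192], [1.8, -1.3, 0.8], [-0.17, -0.43, 0.02], 0.179, 30.12)
47 False 47.2 ([0.5782, 0.1654, 0.1195], [1.6, -2.4, 3.0], [-0.52, -0.4, -0.49], 0.177, 30.4)
40 False 40.2 ([0.5782, 0.1656, 0.1192], [-0.1, -2.9, 5.1], [-0.59, -0.12, -0.37], 0.179, 30.68)
33 False 33.3 ([0.5783, 0.1662, 0.1182], [0.1, -1.8, 3.2], [-0.15, -0.18, -0.12], 0.18, 30.95)
26 False 26.3 ([0.5787, 0.1663, 0.1175], [0.4, -0.8, 3.1], [-0.02, -0.18, -0.09], 0.179, 31.23)
19 False 19.3 ([0.5792, 0.1657, 0.1171], [0.9, -2.5, 6.3], [-0.49, -0.12, 0.52], 0.182, 31.5)
12 False 12.4 ([0.5793, 0.1659, 0.1168], [-2.0, -1.9, 8.8], [-0.46, 0.21, 0.83], 0.196, 31.77)
6 False 6.3 ([0.5793, 0.1663, 0.1165], [-3.0, -0.4, 10.7], [-0.1, 0.58, 0.19], 0.204, 32.03)
2 False 2.4 ([0.5794, 0.1663, 0.1164], [-4.7, -1.4, 13.9], [-0.23, 0.77, 0.72], 0.207, 32.28)
0 False 0.4 ([0.5794, 0.1663, 0.1164], [-5.2, -1.2, 14.0], [-0.27, 0.82, 0.98], 0.211, 32.53)
-2 False -1.6 ([0.5796, 0.1664, 0.1159], [-4.0, -1.1, 11.7], [-0.23, 0.58, 0.45], 0.204, 32.78)
```

At about 19° resistance appeared: the gripper width grew from 0.18 to 0.205 and z stayed 1–2 mm high, so the bar twisted in the pads and the lid isn't home. I release and look.

```bash
python3 - <<'E'
from h import *
env.gripper_open();print(st())
p,r=lp(0,.22);p[0]=.5792;p[1]=.164
env.move_linear(p,rot=r,v=.3)
im,c=snap('wrist','o1.png');np.savez('o1.npz',**c)
print(find('lid_grip','wrist'),find('lid_skirt','wrist'),proj(c,[.5792,.164,.123]),env.get_time())
cv2.imwrite('pics/o1c.png',cv2.resize(im[80:280,160:400,::-1],(720,600),interpolation=cv2.INTER_CUBIC))
E
```

```text
([0.5797, 0.1662, 0.1145], [-0.6, 0.2, -0.1], [-0.04, -0.09, 0.05], 1.0, 33.89)
[(array([281.7, 207.9]), 0.95)] [(array([324.1, 192.6]), 0.74), (array([278.7, 196. ]), 0.59)] [280.28535325 208.5236197 ] 34.5417
```

View pics/o1c.png

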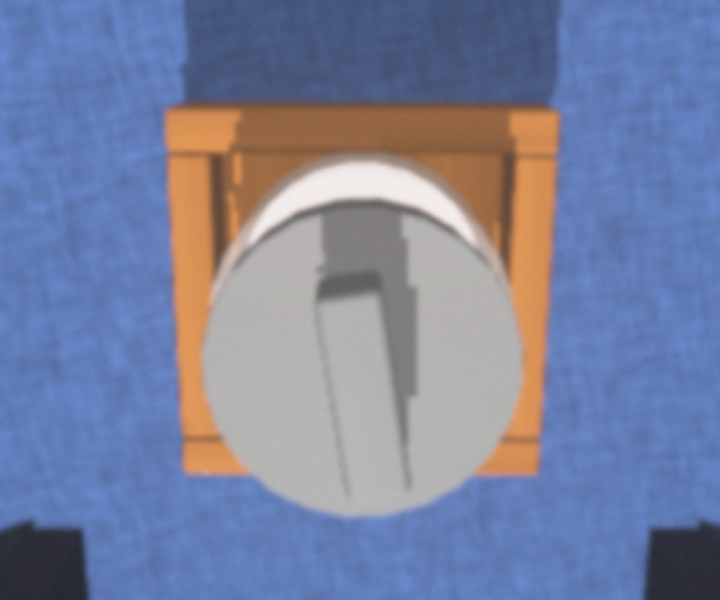

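The bar (crop (317–407, 290–495)) is still about 8° anticlockwise of square, with the lid in the thread and level. I regrip at that angle, deeper on the bar, and finish the turn while watching width and moment.

```bash
python3 - <<'E'
from h import *
p,r=lp(8.5,.16,0);env.move_linear(p,rot=r,v=.25)
p,r=lp(8.5,.1135,0);print(env.move_linear(p,v=.1,force_limit=6),st())
env.grab();print(st())
for i,ang in enumerate((6,4,2,0,-2,-4)):
    p,r=lp(ang,.1135-.0001*(8.5-max(ang,0)),0);h=env.move_linear(p,rot=r,v=.05,force_limit=30)
    print(ang,h,round(np.degrees(env.get_tcp_rot()[2])-90-YAW,1),st())
    if env.get_gripper_width()>.195 or abs(env.get_moment()[2])>1.5: break
E
```

```text
False ([0.5796, 0.1641, 0.114], [-0.2, -0.6, 0.7], [-0.02, -0.11, -0.03], 1.001, 35.55)
([0.579, 0.164, 0.1135], [-2.0, -0.1, 0.6], [-0.14, -0.13, -0.01], 0.18, 36.63)
6 False 6.0 ([0.5792, 0.164, 0.1132], [-1.0, -0.2, 0.2], [-0.1, -0.01, -0.08], 0.179, 36.88)
4 False 4.1 ([0.5792, 0.164, 0.1129], [0.6, 0.7, -0.7], [-0.05, -0.07, 0.02], 0.18, 37.13)
2 False 2.1 ([0.5792, 0.164, 0.1128], [0.6, -0.1, 0.2], [0.0, -0.1, 0.03], 0.177, 37.38)
0 False 0.1 ([0.5792, 0.164, 0.1126], [0.9, -0.7, 0.2], [-0.05, -0.07, 0.04], 0.183, 37.63)
-2 False -1.9 ([0.5791, 0.1639, 0.1126], [0.3, -1.0, -0.5], [-0.23, 0.06, 0.51], 0.179, 37.88)
-4 False -3.9 ([0.5791, 0.164, 0.1126], [-0.8, -0.4, 0.5], [-0.24, 0.12, 0.7], 0.18, 38.13)
```

```bash
python3 - <<'E'
from h import *
for ang in(-5.5,-7,-9):
    p,r=lp(ang,.1126,0);h=env.move_linear(p,rot=r,v=.05,force_limit=30);env.hold(.15)
    print(ang,h,round(np.degrees(env.get_tcp_rot()[2])-90-YAW,1),st())
    if env.get_gripper_width()>.19 or abs(env.get_moment()[2])>1.3: break
env.gripper_open();print(st())
p,r=lp(0,.22,0);env.move_linear([p[0],p[1],.2],v=.3);env.move_linear(p,rot=r,v=.3)
im,c=snap('wrist','o2.png');np.savez('o2.npz',**c)
print(find('lid_grip','wrist'),proj(c,[*J,.123]),env.get_time())
cv2.imwrite('pics/o2c.png',cv2.resize(im[80:280,160:400,::-1],(720,600),interpolation=cv2.INTER_CUBIC))
E
```

```text
-5.5 False -5.4 ([0.5792, 0.1641, 0.1126], [-0.4, -0.1, 0.3], [0.01, 0.09, 0.71], 0.189, 38.53)
-7 False -7.0 ([0.5792, 0.1641, 0.1126], [-0.7, 0.6, 0.9], [0.13, 0.19, 0.74], 0.189, 38.93)
-9 False -9.0 ([0.5792, 0.164, 0.1126], [-0.9, -0.0, 1.6], [-0.05, 0.2, 0.95], 0.196, 39.33)
([0.5792, 0.164, 0.1126], [0.8, 0.7, -0.5], [-0.02, -0.08, 0.0], 1.003, 40.45)
[(array([284.8, 208. ]), 0.65)] [282.04830073 209.17864004] 41.3
```

View pics/o2c.png

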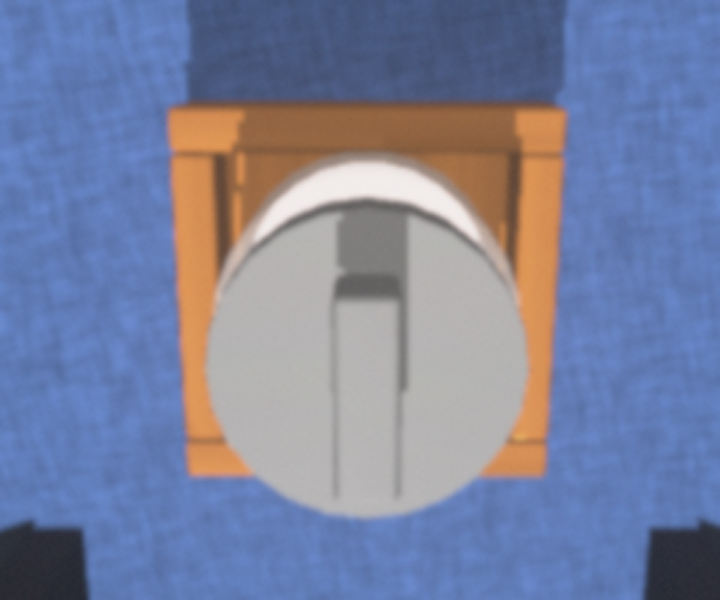

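The bar is now square to the caddy: its edges are at columns 333 and 399 and run vertical. Turning further only slipped in the pads against a 0.7–0.95 N m stop. The arm is clear, so I hand in.

```bash
python3 -c "
from h import *
print(st());env.close_job()"
```

```text
([0.5783, 0.1639, 0.2182], [0.0, 0.6, -0.2], [-0.1, -0.08, -0.07], 0.998, 41.3)
the job is handed in; nothing more can be done
```

The tile is in the jar and the lid is screwed fully home. I handed the job in at 41.3 s with the gripper open and clear of everything.

- **Tile:** I dropped the white and green loose tile into the jar, and a wrist picture showed it lying inside. The black look-alike was left alone.
- **Lid on the thread:** The lid was set level at about 25° from the jar's x and rested on the thread with lid_grip about 28 mm above the rim. Turned back to 61°, it dropped in at about 21.6 mm, against the 22 mm expected.
- **Screwing home:** The first clockwise turn went wrong. From about 19° the bar twisted in the pads, and the lid stopped about 8° short. I released, looked, regripped at that angle and finished the turn.
- **Last checks:** On the regrip the lid turned freely to about 0°, then met a firm stop. Turning past it gave 0.7–0.95 N m and only slipped in the pads. The last picture shows the bar square to the caddy within about 1° and the lid level.

I did not measure the final lid height separately. I also took no last picture of the mug, tin and rack; nothing suggested they were touched.

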